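Flag the kitchen scale with the tired spring

TASK

One of the three kitchen scales has a tired spring. With the fingertips, press each scale's platter down about a centimetre and let it up again, one after another from the robot's left to its right, to feel which is softest; then push the dark grey tag on that scale fully down and come clear. Leave the other two tags up, do not pick up or shift the scales, and do not disturb the other kitchen things.

Things in the scene. Friction and masses are not known exactly. Their poses are not given: they have to be found in the camera images.
- scale_left: the left of three identical-looking white kitchen scales, loose in a row (left is +y), 1.3 kg. Box 120 (x) by 130 (y) by 75 mm high; origin: centre of its underside, z up. Round steel platter on top; on the -x side, facing the robot, a 50 mm wide, 75 mm high sleeve block reaching x = -125 mm holds a dark grey tag; dial on the +x side. Yaw within 20 degrees
- pan_left: scale_left's platter, a flat steel disc 120 mm across, 6 mm thick; origin: centre of its top face, 106 mm above the table at rest. Pressed, it sinks straight down up to 20 mm; a spring returns it. Force rises evenly with depth from 1 to 2 N; stiffness unknown, 0.2 to 0.8 N per mm; the softest of the three is less than half as stiff as either other
- tag_left_top (a point): centre of the top face of scale_left's tag, a dark grey plastic tab with a flat top 18 mm (scale x) by 34 mm (scale y) on a blade standing in the sleeve block, 95 mm from the platter's centre toward the scale's -x; 95 to 98 mm above the table when up, 80 mm when fully down
- tag_left (a joint): how far scale_left's tag is pushed down, m: 0 to 0.003 at the start (up), 0.018 fully down on the sleeve block. It slides straight down against about 3 N of friction and stays where it is left
- scale_middle: the middle of three identical-looking white kitchen scales, loose in a row (left is +y), 1.3 kg. Box 120 (x) by 130 (y) by 75 mm high; origin: centre of its underside, z up. Round steel platter on top; on the -x side, facing the robot, a 50 mm wide, 75 mm high sleeve block reaching x = -125 mm holds a dark grey tag; dial on the +x side. Yaw within 20 degrees
- pan_middle: scale_middle's platter, a flat steel disc 120 mm across, 6 mm thick; origin: centre of its top face, 106 mm above the table at rest. Pressed, it sinks straight down up to 20 mm; a spring returns it. Force rises evenly with depth from 1 to 2 N; stiffness unknown, 0.2 to 0.8 N per mm; the softest of the three is less than half as stiff as either other
- tag_middle_top (a point): centre of the top face of scale_middle's tag, a dark grey plastic tab with a flat top 18 mm (scale x) by 34 mm (scale y) on a blade standing in the sleeve block, 95 mm from the platter's centre toward the scale's -x; 95 to 98 mm above the table when up, 80 mm when fully down
- tag_middle (a joint): how far scale_middle's tag is pushed down, m: 0 to 0.003 at the start (up), 0.018 fully down on the sleeve block. It slides straight down against about 3 N of friction and stays where it is left
- scale_right: the right of three identical-looking white kitchen scales, loose in a row (left is +y), 1.3 kg. Box 120 (x) by 130 (y) by 75 mm high; origin: centre of its underside, z up. Round steel platter on top; on the -x side, facing the robot, a 50 mm wide, 75 mm high sleeve block reaching x = -125 mm holds a dark grey tag; dial on the +x side. Yaw within 20 degrees
- pan_right: scale_right's platter, a flat steel disc 120 mm across, 6 mm thick; origin: centre of its top face, 106 mm above the table at rest. Pressed, it sinks straight down up to 20 mm; a spring returns it. Force rises evenly with depth from 1 to 2 N; stiffness unknown, 0.2 to 0.8 N per mm; the softest of the three is less than half as stiff as either other
- tag_right_top (a point): centre of the top face of scale_right's tag, a dark grey plastic tab with a flat top 18 mm (scale x) by 34 mm (scale y) on a blade standing in the sleeve block, 95 mm from the platter's centre toward the scale's -x; 95 to 98 mm above the table when up, 80 mm when fully down
- tag_right (a joint): how far scale_right's tag is pushed down, m: 0 to 0.003 at the start (up), 0.018 fully down on the sleeve block. It slides straight down against about 3 N of friction and stays where it is left
- egg_cup: bystander to leave alone, loose: white egg cup with a brown egg, 46 mm wide, 67 mm high, standing between the sleeve blocks of two scales on the robot's side; origin at the centre of its underside
- shaker: bystander to leave alone, loose: glass salt shaker with steel cap, 42 mm wide, 66 mm high, standing between the sleeve blocks of two scales on the robot's side; origin at the centre of its underside
- tumbler: bystander to leave alone, loose: glass tumbler, 72 mm wide, 95 mm high, beyond the scales; origin at the centre of its underside
- spice_jar: bystander to leave alone, loose: amber spice jar, 56 mm wide, 90 mm high, beyond the scales; origin at the centre of its underside
- bowl: bystander to leave alone, loose: small white bowl, 120 mm wide, 50 mm high, beyond the scales; origin at the centre of its underside
- spoon: bystander to leave alone, loose: spoon 220 mm long lying flat to the left of the scales; origin midway under it
There are look-alikes about, which are no part of the job. What is shaped like the scale_middle but blue is not meant. What is shaped like the scale_left but red is not meant.

How it is judged (in metres and radians):
On the way, in this order (a step that is already met when the one before it is completed fails the run):
1. the left scale's platter is pressed down more than 6 mm (z of pan_left in the frame of scale_left below 0.1 m), for 0.05 s.
2. the middle scale's platter is pressed down more than 6 mm (z of pan_middle in the frame of scale_middle below 0.1 m), for 0.05 s.
3. the right scale's platter is pressed down more than 6 mm (z of pan_right in the frame of scale_right below 0.1 m), for 0.05 s.
4. with all platters let up, the tag of the softest scale (the one whose platter has no sound spring pressing on it from inside) is pushed fully down (more than 15 of its 18 mm) (((contact force between pan_left and anything else below 0.4 N and value of joint tag_left above 0.015 m and value of joint each of tag_middle, tag_right below 0.008 m) or (contact force between pan_middle and anything else below 0.4 N and value of joint tag_middle above 0.015 m and value of joint each of tag_left, tag_right below 0.008 m) or (contact force between pan_right and anything else below 0.4 N and value of joint tag_right above 0.015 m and value of joint each of tag_left, tag_middle below 0.008 m)) and z of pan_left in the frame of scale_left above 0.102 m and z of pan_middle in the frame of scale_middle above 0.102 m and z of pan_right in the frame of scale_right above 0.102 m), for 0.2 s.
At the end, for the whole second after the job is handed in: The softest scale's tag is down by more than 15 of its 18 mm, the other two tags are down by less than 8 mm, all platters are back up (within 3 mm), and the scales stand upright and at rest within 30 mm of where they stood, as do the other kitchen things within 30 mm (((contact force between pan_left and anything else below 0.4 N and value of joint tag_left above 0.015 m and value of joint each of tag_middle, tag_right below 0.008 m) or (contact force between pan_middle and anything else below 0.4 N and value of joint tag_middle above 0.015 m and value of joint each of tag_left, tag_right below 0.008 m) or (contact force between pan_right and anything else below 0.4 N and value of joint tag_right above 0.015 m and value of joint each of tag_left, tag_middle below 0.008 m)) and z of pan_left in the frame of scale_left above 0.103 m and z of pan_middle in the frame of scale_middle above 0.103 m and z of pan_right in the frame of scale_right above 0.103 m and distance of each of scale_left, scale_middle, scale_right, egg_cup, shaker, tumbler, spice_jar, bowl, spoon from where it was at the start of the episode below 0.03 m and angle between each of scale_left, scale_middle, scale_right's own z axis and vertical below 0.1 rad and linear speed of each of scale_left, scale_middle, scale_right below 0.02 m/s); the robot touches nothing.
It fails at once if more than one tag is pushed down more than 8 mm (value of joint each of tag_left, tag_middle above 0.008 m or value of joint each of tag_middle, tag_right above 0.008 m or value of joint each of tag_left, tag_right above 0.008 m).
It fails at once if a scale is lifted 10 mm, tilted or shifted more than 30 mm (height (world z) of any of scale_left, scale_middle, scale_right above 0.01 m or not (distance of scale_left from where it was at the start of the episode below 0.03 m) or not (distance of scale_middle from where it was at the start of the episode below 0.03 m) or not (distance of scale_right from where it was at the start of the episode below 0.03 m) or not (angle between scale_left's own z axis and vertical below 0.1 rad) or not (angle between scale_middle's own z axis and vertical below 0.1 rad) or not (angle between scale_right's own z axis and vertical below 0.1 rad)).
It fails at once if another kitchen thing is moved more than 30 mm or lifted 15 mm (distance of any of egg_cup, shaker, tumbler, spice_jar, bowl, spoon from where it was at the start of the episode above 0.03 m or height (world z) of any of egg_cup, shaker, tumbler, spice_jar, bowl above 0.015 m).
It also fails if it takes over 56 s, if anything falls off the work surface, if the arm or the gripper's body presses on something with over 40 N, if the wrist force passes 120 N, or if a joint passes its speed limit or range.

ROBOT

A 7-joint arm with a two-finger parallel gripper is mounted at the origin on the work surface. World frame = base frame: x ahead of the robot, y to its left, z up, the work surface at z = 0. Lengths are in mm, angles in rad, forces in N, time in s.
With the tool pointing down it reaches from about 350 to 900 mm from the base axis. Payload 7.2 kg.
Tool frame: the origin (TCP) lies on the centre line of the jaws, within the pads' length; the fingertips stand 14 mm ahead of it and the grasp point (between the pads) lies 5 mm behind it (arm.tip_extent is the distance from the TCP to the fingertips, in mm); z points along the fingers, y is the line along which they close (so a half turn about z gives the same grasp; the last joint's range is limited). The gripper opens to 85 mm and grips with 20 to 120 N. Pads are 22 mm wide; open, the fingers measure 114 mm over their backs; the gripper's body (76 mm by 85 mm) begins 54 mm behind the grasp point. The pads swing forward as they close: fully open they stand 13 mm farther back than shut.
Start: joints at [-1.394, 0.411, -0.013, 1.596, 0.006, 1.134, -0.082], TCP at [151.486, 606.367, 224.697] pointing down, gripper open.
Joint ranges: [-2.95, 2.95], [-0.29, 1.99], [-1.47, 1.44], [0.14, 2.54], [-1.03, 4.17], [0.13, 1.85], [-2.86, 2.86]. Speed limits (rad/s): [2.39, 2.39, 3.01, 3.01, 3.14, 3.14, 3.14].

INTERFACE

Orientations are given as a unit quaternion [x, y, z, w].
In Python, from workcell import arm, vision, order, telemetry gives the robot as it stands. Calls block until the motion is done:
- arm.goto(position, orientation): joint-space move of the TCP to a pose.
- arm.move_straight(position, orientation=None, max_speed=150): straight line of the TCP; orientation=None keeps the orientation; max_speed is the mean speed in mm/s.
- arm.set_joints(angles): joint-space move.
- arm.gripper_to(opening, effort=None): finger opening in mm; effort is the grip in N (None keeps the last); returns when the fingers have stopped.
- arm.dwell(seconds).
- arm.inverse_kinematics(position, orientation): joint angles nearest the present ones, or None.
- vision.grab_frame(name): name is "scene" or "side" or "wrist"; returns a dict with "frame" (400x640x3 uint8, blue, green, red), "fx", "fy", "cx", "cy" (pixels), "T" (4x4, takes a point from camera to world coordinates). Camera axes: x right, y down, z forward; pixel columns grow to the right and rows downward; lengths in mm; the calibration is good to about 2 mm. A picture is of the moment at which its call begins. There is no depth.
A pose or a line that the arm cannot do raises arm.MotionError and nothing moves.
- order.job_done(): hands the job in; it is judged then, once.
Readings, each from a call of its own:
- telemetry.read_t(): time.
- telemetry.read_joint_pos(): joint angles.
- telemetry.read_joint_velocities(): joint speeds.
- telemetry.read_effort(): joint torques, N m.
- telemetry.read_position(): TCP position.
- telemetry.read_orientation(): TCP orientation.
- telemetry.read_ft_force(): force on the tool from outside, world axes, zero at the start.
- telemetry.read_moment(): the same for the moment, N m.
- telemetry.read_grip_width(): finger opening in mm.
- telemetry.read_gripper_force(): force on a finger pad.
Only numpy, scipy, OpenCV 4.12 (cv2) and the standard library are available. Lean on these libraries where they do the work, as an engineer would, in place of code of your own. Each camera call takes 0.05 s, during which the arm holds its last target. There are 200 camera calls.

## Working session

There is one attempt and no reset: what is moved stays moved. The work goes in short steps, each a Python script; the robot and the scene stay as the last script left them, time stands still between calls to the robot, and variables do not carry over. Pictures are saved under pics/ and viewed, at most 10 in all, crops included, and the job is handed in when it is done.

```bash
mkdir -p pics
python3 - <<'E'
from workcell import arm,vision,telemetry
import cv2
for n in("scene","side"):
    f=vision.grab_frame(n); cv2.imwrite(f"pics/{n}0.png",f["frame"]); print(n,f["fx"],f["cx"],f["cy"],f["T"])
print(telemetry.read_t(),telemetry.read_orientation(),telemetry.read_position())
E
```

```text
scene 405.76355177197263 320.65788694730554 205.58936155977915 [[ 4.71881770e-02  7.71592533e-01 -6.34364437e-01  1.23232978e+03]
 [ 9.98753249e-01 -2.60916779e-02  4.25578732e-02  2.61205150e+01]
 [ 1.62857046e-02 -6.35581770e-01 -7.71861768e-01  9.86888509e+02]
 [ 0.00000000e+00  0.00000000e+00  0.00000000e+00  1.00000000e+00]]
side 499.2973511239667 323.9367228193262 200.44537003411074 [[ 6.76042066e-01 -5.60455795e-01  4.78389409e-01 -9.84078869e+01]
 [-7.36742696e-01 -5.02379043e-01  4.52576509e-01 -4.93378206e+02]
 [-1.33163141e-02 -6.58410661e-01 -7.52541080e-01  1.04645736e+03]
 [ 0.00000000e+00  0.00000000e+00  0.00000000e+00  1.00000000e+00]]
0.1 [ 1.22090583e-01  9.92518672e-01 -7.57772301e-04 -4.01661721e-05] [151.39926207 605.89956593 223.91618261]
```

View pics/scene0.png

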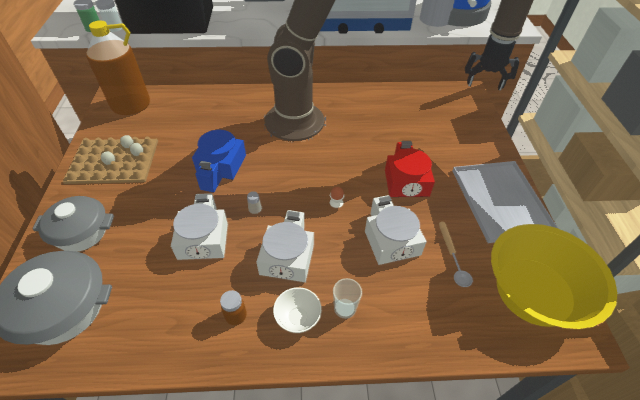

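View pics/side0.png

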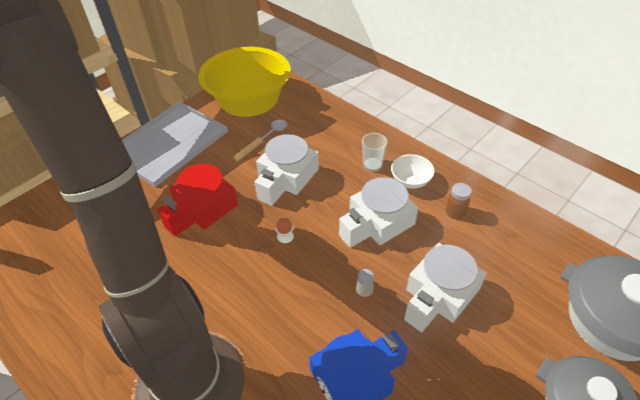

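The scene view shows the white scales' platters: left at (398,222), middle (285,240), right (196,220). In the side view they are at (288,149), (385,196) and (450,266). The tags are small dark patches on the robot's side of each scale. Next I'll fit the platters and tags in both views.

```bash
cat > h.py <<'E'
import numpy as np,cv2
def ray(f,u,v,z):
    T=f["T"];d=T[:3,:3]@np.array([(u-f["cx"])/f["fx"],(v-f["cy"])/f["fy"],1]);o=T[:3,3]
    return (o+d*(z-o[2])/d[2])
def proj(f,p):
    c=np.linalg.inv(f["T"])@np.append(p,1);return np.array([c[0]/c[2]*f["fx"]+f["cx"],c[1]/c[2]*f["fy"]+f["cy"]])
def platter(f,seed,tol=7):
    im=cv2.GaussianBlur(f["frame"],(3,3),0);m=np.zeros((402,642),np.uint8)
    cv2.floodFill(im.copy(),m,seed,0,(tol,)*3,(tol,)*3,4|cv2.FLOODFILL_MASK_ONLY|cv2.FLOODFILL_FIXED_RANGE|(255<<8))
    m=m[1:-1,1:-1];m=cv2.morphologyEx(m,cv2.MORPH_OPEN,np.ones((5,5)))
    c=max(cv2.findContours(m,0,cv2.CHAIN_APPROX_NONE)[0],key=cv2.contourArea)
    w=np.array([ray(f,u,v,106)[:2] for u,v in cv2.convexHull(c)[:,0]],np.float32)
    (x,y),r=cv2.minEnclosingCircle(w);return np.array([x,y]),r,m
E
python3 - <<'E'
from h import *
from workcell import vision
S={"scene":[(398,222),(285,240),(196,220)],"side":[(288,149),(385,196),(450,266)]}
tiles=[]
for n in S:
    f=vision.grab_frame(n)
    for s in S[n]:
        p,r,m=platter(f,s); print(n,s,f["frame"][s[1],s[0]],p.round(1),round(r,1))
        # dark pixels at radius 80-110 toward -x
        best=[]
        g=f["frame"].max(2)
        for v in range(400):
            for u in range(640):
                if g[v,u]<105:
                    q=ray(f,u,v,96)[:2]-p
                    a=np.arctan2(-q[1],-q[0])
                    if 80<np.hypot(*q)<112 and abs(a)<.5: best.append((u,v,*q))
        best=np.array(best)
        if len(best): 
            t=best.mean(0);print("  tag",len(best),t.round(1),np.hypot(*t[2:]).round(1),"yaw",np.arctan2(-t[3],-t[2]).round(3))
        img=f["frame"].copy();img[m>0]=img[m>0]//2+np.array([0,0,127],np.uint8)
        c=proj(f,[p[0]-50,p[1],100]).astype(int);x,y=c-33
        tiles.append(np.hstack([cv2.resize(i[y:y+66,x:x+66],(266,266),interpolation=0) for i in (f["frame"],)]))
cv2.imwrite("pics/t.png",np.vstack([np.hstack(tiles[:3]),np.hstack(tiles[3:])]))
E
```

```text
scene (398, 222) [184 181 177] [575.2 282.1] 57.7
  tag 136 [396.7 200.3 -87.4  13.4] 88.4 yaw -0.153
scene (285, 240) [185 183 179] [622.1 -24.6] 58.9
  tag 132 [282.  214.2 -94.7  -9.4] 95.2 yaw 0.099
scene (196, 220) [184 181 177] [ 548.6 -265.4] 57.8
  tag 126 [196.1 197.1 -92.1 -15.9] 93.5 yaw 0.171
side (288, 149) [199 195 195] [568.5 277.6] 56.9
  tag 26 [ 268.1  177.  -100.6  -33.8] 106.1 yaw 0.324
side (385, 196) [201 198 198] [615.5 -25.4] 59.2
  tag 15 [ 356.1  219.9 -103.9    2.4] 103.9 yaw -0.023
side (450, 266) [197 194 196] [ 543.4 -268. ] 57.5
  tag 22 [ 424.7  301.7 -105.8   -9.3] 106.2 yaw 0.088
```

View pics/t.png

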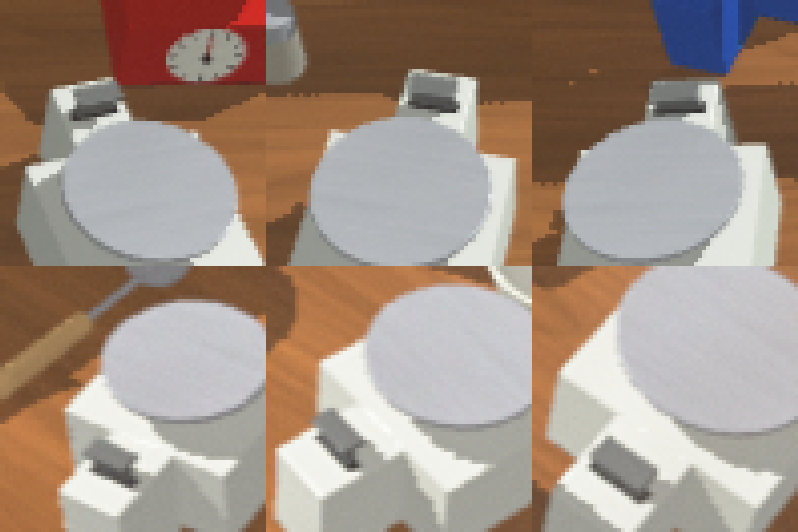

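```bash
cat >> h.py <<'E'
from scipy.spatial.transform import Rotation as R
def down(yaw): return (R.from_euler("z",yaw)*R.from_quat([0,1,0,0])).as_quat()
E
python3 - <<'E'
from h import *
from workcell import arm,vision,telemetry as t
P={"scene":[(575.2,282.1),(622.1,-24.6),(548.6,-265.4)],"side":[(568.5,277.6),(615.5,-25.4),(543.4,-268)]}
W={"scene":[(97,93),(169,89),(145,94)],"side":[(115,190),(74,166),(93,194)]}
for n in P:
    f=vision.grab_frame(n)
    for p,w in zip(P[n],W[n]):
        o=proj(f,[p[0]-50,p[1],100]).astype(int)-33
        q=ray(f,*(o+np.array(w)/4.03-.4),96.5)[:2];d=np.array(p)-q
        print(n,q.round(1),np.hypot(*d).round(1),"yaw",np.arctan2(d[1],d[0]).round(3))
arm.gripper_to(0)
print(arm.tip_extent,t.read_t(),t.read_ft_force())
z0=arm.tip_extent
arm.goto([572,280,170+z0],down(-.2))
print(t.read_t(),t.read_position(),t.read_joint_pos(),t.read_ft_force())
f=vision.grab_frame("wrist");cv2.imwrite("pics/w1.png",f["frame"])
E
```

```text
scene [480.9 261.6] 96.5 yaw 0.214
scene [530.8  -1.9] 94.1 yaw -0.244
scene [ 456.7 -265.6] 91.9 yaw 0.002
side [478.5 254.8] 92.8 yaw 0.248
side [524.3  -8.7] 92.7 yaw -0.181
side [ 450.7 -270.6] 92.8 yaw 0.028
14.0 1.0667 [-0.88315232  0.42069986 -0.89771987]
3.0 [571.25410064 281.61973832 184.01748877] [-0.66764494  0.46726247  0.18876907  1.62274168 -0.09792446  1.06070578
  0.9221301 ] [ 0.28453602  0.77809582 -0.01236692]
```

View pics/w1.png

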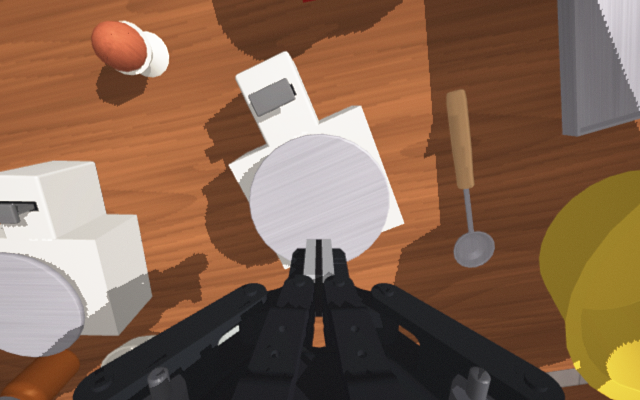

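The wrist view shows the left scale's platter centred at about (320,199), with its tag at (272,97) and clear. The fingertips are closed above the platter. Next I'll press the three platters in order, measuring the tags from above as I go.

Run:
```python
from h import *
from workcell import arm,vision,telemetry as t
e=arm.tip_extent
def F():
    a=[]
    for _ in range(25): arm.dwell(.02);a.append(t.read_ft_force()[2])
    return np.mean(a),np.std(a)/5
C=[(572,280,.23),(619,-25,-.21),(546,-267,.015)]
for i,(x,y,w) in enumerate(C):
    if i: arm.goto([x,y,170+e],down(w))
    else: arm.goto([x,y,170+e],down(w))
    f=vision.grab_frame("wrist");cv2.imwrite(f"pics/wr{i}.png",f["frame"]);np.savez(f"w{i}.npz",**f)
    arm.move_straight([x,y,115+e],max_speed=80)
    r=[F()];z=[t.read_position()[2]-e]
    for d in (4,11):
        arm.move_straight([x,y,106-d+e],max_speed=30);r.append(F());z.append(t.read_position()[2]-e)
    arm.move_straight([x,y,125+e],max_speed=60)
    print(i,np.round(r,2).tolist(),np.round(z,1),"k",round((r[2][0]-r[1][0])/(z[1]-z[2]),3),"t",t.read_t())
    arm.move_straight([x,y,170+e])
    # tag by wrist view
    g=f["frame"].astype(int);m=((g.max(2)<135)&(g.max(2)>70)&(g.max(2)-g.min(2)<15)).astype(np.uint8)
    n,l,s,c=cv2.connectedComponentsWithStats(m)
    for k in range(1,n):
        q=ray(f,*c[k],96.5)[:2]
        if s[k,4]>150 and np.hypot(q[0]-x,q[1]-y)<125: print("  tag?",s[k],c[k].round(1),q.round(1),"r",np.hypot(q[0]-x,q[1]-y).round(1))
```

```text
0 [[-0.01, 0.1], [-0.06, 0.1], [0.07, 0.11]] [115.2 102.1  95.1] k 0.02 t 7.2583
  tag? [300  75  42  24 206] [315.9  91.6] [486.2 258.4] r 88.5
  tag? [293 239  47  44 826] [318.2 258.8] [630.  293.3] r 59.5
1 [[0.06, 0.12], [-0.16, 0.1], [-0.08, 0.11]] [115.2 102.1  95.1] k 0.011 t 12.6333
  tag? [296  74  42  25 160] [313.5  93.9] [533.6  -8.4] r 87.0
2 [[0.03, 0.09], [0.03, 0.11], [0.14, 0.09]] [115.2 102.1  95.1] k 0.015 t 17.825
```

No force change showed up in any of the presses. Before going on I need to see whether contact is happening, so I'll go back to the left platter.

Run:
```python
from h import *
from workcell import arm,vision,telemetry as t
e=arm.tip_extent
x,y,w=572,280,.23
arm.goto([x,y,150+e],down(w))
arm.move_straight([x,y,115+e],max_speed=100)
def st(): arm.dwell(.1);print(t.read_t(),t.read_grip_width(),t.read_position().round(1),t.read_ft_force().round(2),t.read_moment().round(2),t.read_effort().round(2),t.read_gripper_force())
st();a=vision.grab_frame("side")["frame"]
arm.move_straight([x,y,95+e],max_speed=60)
st();b=vision.grab_frame("side");p=proj(b,[x,y,110]).astype(int)
c=vision.grab_frame("wrist")["frame"][130:330,220:420]
b=b["frame"]
k=lambda i:cv2.resize(i[p[1]-50:p[1]+50,p[0]-50:p[0]+50],(400,400),interpolation=0)
cv2.imwrite("pics/d1.png",np.hstack([k(a),k(b)]));cv2.imwrite("pics/d2.png",cv2.resize(c,(400,400)))
```

```text
20.85 0.11850655596011704 [572.5 280.1 129.6] [ 0.06  0.46 -0.24] [-0.01 -0.03  0.02] [ 5.000e-02 -6.316e+01  3.210e+00 -2.658e+01  1.000e-02  1.000e-02
  0.000e+00] 0.0
21.4833 -0.23862185537593178 [572.1 280.  109.1] [-0.01 -0.23  0.45] [-0.01  0.02 -0.01] [-2.000e-02 -6.413e+01  3.260e+00 -2.592e+01  1.000e-02  1.000e-02
  0.000e+00] 0.0
```

View pics/d1.png

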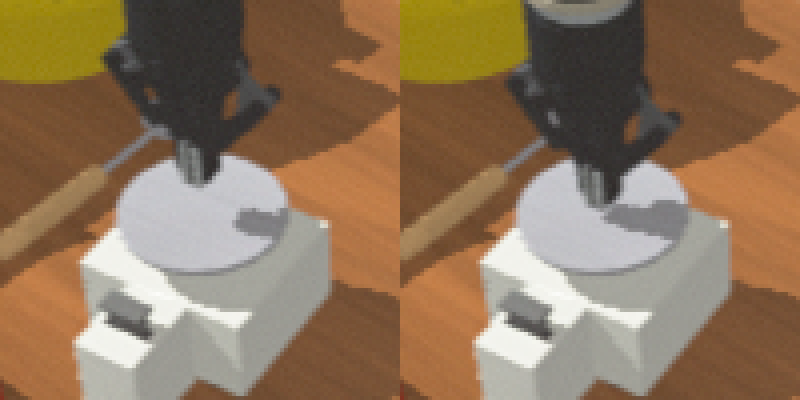

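The side crops show the fingertips only just reaching the platter surface at a nominal 95 mm, so the real tips sit about 12 mm higher than stated. The platters have not been pressed yet. I'll descend by force instead.

Run:
```python
from h import *
from workcell import arm,vision,telemetry as t
e=arm.tip_extent
def F(n):
    a=[]
    for _ in range(n): arm.dwell(.01);a.append(t.read_ft_force()[2])
    return np.mean(a)
C=[(572,280,.23),(619,-25,-.21),(546,-267,.015)]
z=95
for i,(x,y,w) in enumerate(C):
    if i:
        arm.goto([x,y,135+e],down(w));arm.move_straight([x,y,zc+3+e],max_speed=100);z=zc+3
    f0=F(20)if i else 0.; f=f0
    while abs(f-f0)<.8 and z>82:
        z-=1.5;arm.move_straight([x,y,z+e],max_speed=40);f=F(12)
    if abs(f-f0)<.8: print("no contact",i,z,f);break
    zc=z;f1=F(25)
    arm.move_straight([x,y,z-5+e],max_speed=40);f2=F(25)
    arm.move_straight([x,y,z-10+e],max_speed=40);f3=F(25)
    print(i,"zc",zc,"f",np.round([f0,f1,f2,f3],2),"k",round((f3-f1)/10,3),t.read_position()[2]-e,"t",t.read_t())
    arm.move_straight([x,y,135+e])
```

```text
0 zc 84.5 f [0.   1.3  2.66 3.83] k 0.253 74.72979723496738 t 25.2083
1 zc 84.5 f [0.1  2.48 5.34 8.17] k 0.569 75.25714649207269 t 29.6
2 zc 84.5 f [0.13 2.47 5.71 9.13] k 0.666 75.26816375080804 t 33.8083
```

The left scale is clearly softest, at 0.25 N/mm against 0.57 and 0.67. Contact with the 106 mm platters came at a nominal 85 mm. Next is the left tag.

Run:
```python
from h import *
from workcell import arm,vision,telemetry as t
e=arm.tip_extent
def F(n):
    a=[]
    for _ in range(n): arm.dwell(.01);a.append(t.read_ft_force()[2])
    return np.mean(a)
x,y,w=480,258,.23
arm.goto([572,280,140+e],down(w))
arm.move_straight([x,y,110+e]);arm.move_straight([x,y,80+e],max_speed=80)
f0=F(10);z=80;f=0;L=[]
while f<8 and z>53:
    z-=2;arm.move_straight([x,y,z+e],max_speed=40);f=F(8)-f0;L.append((z,round(f,1)))
print(L,t.read_t())
arm.dwell(.3)
arm.move_straight([x,y,140+e])
arm.move_straight([520,200,190+e])
b=vision.grab_frame("side");p=proj(b,[520,265,95]).astype(int)
cv2.imwrite("pics/e1.png",cv2.resize(b["frame"][p[1]-50:p[1]+50,p[0]-50:p[0]+50],(500,500),interpolation=0));print(t.read_t())
```

```text
[(78, np.float64(-0.3)), (76, np.float64(-0.3)), (74, np.float64(0.0)), (72, np.float64(-0.2)), (70, np.float64(-0.6)), (68, np.float64(-0.5)), (66, np.float64(-0.3)), (64, np.float64(-0.2)), (62, np.float64(-0.2)), (60, np.float64(-0.3)), (58, np.float64(14.5))] 41.2333
43.0083
```

View pics/e1.png

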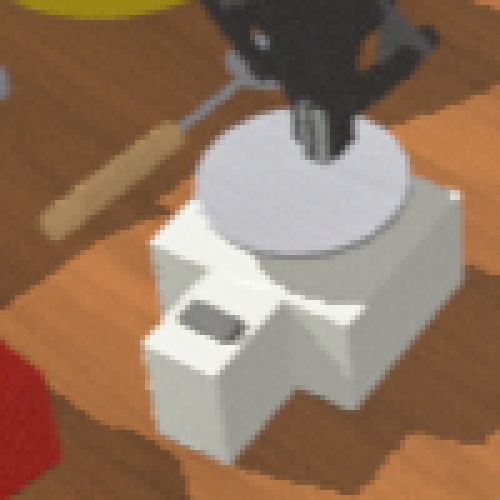

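The left tag now sits nearly flush on its sleeve, and the press ended in a hard stop at the expected height. I'll check all three tags before handing in.

Run:
```python
from h import *
from workcell import vision,telemetry as t
rows=[]
for n in("scene","side"):
    f=vision.grab_frame(n);r=[]
    for q in [(480,258),(527,-5),(454,-268)]:
        x,y=proj(f,[*q,85]).astype(int)-20; r.append(cv2.resize(f["frame"][y:y+40,x:x+40],(260,260),interpolation=0))
    rows.append(np.hstack(r))
cv2.imwrite("pics/f.png",np.vstack(rows));print(t.read_t(),t.read_ft_force())
```

```text
43.1083 [ 0.37585011 -0.09030173 -0.26912673]
```

View pics/f.png

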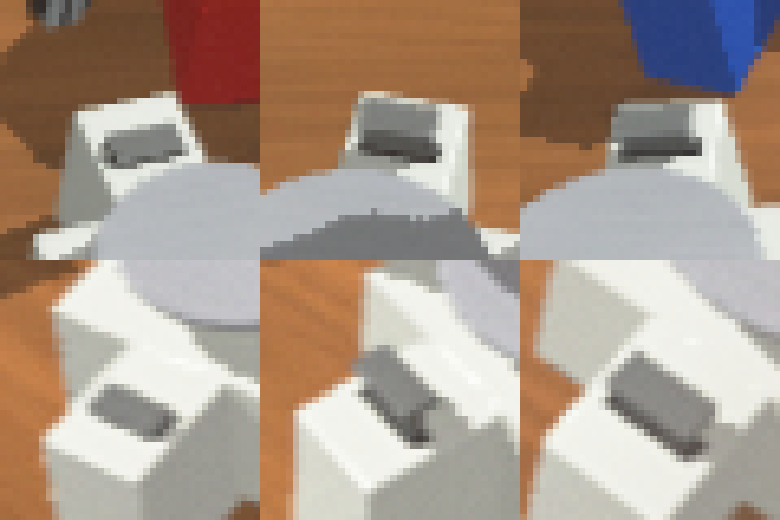

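The left tag is flush in both views, the middle and right tags are still up, and the arm is clear.

```bash
python3 -c "
from workcell import order
print(order.job_done())"
```

```text
the job is handed in; nothing more can be done
None
```

I pressed the three platters left to right, found the left scale softest (about 0.25 N/mm against 0.57 and 0.67), pushed its tag fully down, left the other two tags up, moved clear and handed the job in at about 43 s; no verdict came back.

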